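# Unhook the sensor cage and hover it over its mounting bolts

## Task

Lift the yellow sensor cage up off its hook, carry it over the rack of amber sample bottles, and hold it still and level in the air just above the mount with the little glass cell, so that the two small holes in its base plate are in line above the two upright titanium bolts (either way round) with about 15 mm of air between plate and bolt tips, ready for a colleague to guide it down. Finish there, with the robot still holding the cage: do not lower it onto the bolts or let go. Nothing may touch the mount or the bottle rack, the cage must not be dropped or set down on the way, and all the other things stay where they are.

Things in the scene. Friction and masses are not known exactly. Their poses are not given: they have to be found in the camera images.
- cage_grip (a point): The grasp point of the yellow polymer sensor cage (loose, 0.2 to 0.3 kg): centre of the upright grip tab on its very top. The tab is 16 mm (cage x) by 30 mm (cage y) and 40 mm tall, so the point is 20 mm under its top; below it lies a 62 mm wide cross bar (cage y), which rests on the hook. Axes are the cage's: z up, y along the long side of its base plate.
- cage_base (a point): The lowest point of the same cage: centre of the underside of its base plate, 154 mm straight below cage_grip. The plate is 80 mm (x) by 120 mm (y), 8 mm thick, with a 56 mm central opening and two 15 mm holes on the cage's y axis, 45 mm either side of the centre. Above it stand six bars and a 78 mm round top disc (70 to 78 mm above the underside).
- cage_bar (a point): Middle of the underside of the cage's cross bar (14 mm thick in x), where it lies on the hook: 124 mm above cage_base, 30 mm below cage_grip. The bar tops a closed loop, 46 mm high and 46 mm wide inside, so to come off, the cage must go up 14 to 38 mm and then out along the row's -x until the bar is past the hook's lip.
- hook_row: Fixed stainless hook row, origin on the bench at its middle. A rail (at x = +30 mm, posts at y = +-180 mm) carries three flat strips 16 mm wide, 5 mm thick, at y = -115, 0, +115 mm, pointing to its -x (towards the robot), tops 200 mm up, each ending at x = -79 mm in an upturned lip 12 mm high. Things hang at x = -45 mm; the cage may be on any hook.
- bolt_tips (a point): The point midway between the tips of the two upright titanium bolts of the fixed aluminium mount, at tip height (55 mm above the bench). The bolts are 10 mm thick and stand 45 mm either side of this point along its y axis; z is up. Between them a clear glass cell (34 mm across) ends 8 mm lower than the tips. The mount's plate is 100 mm (x) by 140 mm (y).
- mount: The same fixed mount (plate, glass cell, bolts); origin on the bench under bolt_tips, same axes.
- rack_top (a point): Centre of the top of the fixed bottle rack (four amber bottles with black caps in a white tray): it is 300 mm long (its x) and 78 mm wide (its y), and its top is 102 mm above the bench. It stands between the hook row and the mount.
- rack: The same fixed bottle rack; origin on the bench under rack_top, same axes.
- link: Bystander: dark steel link, 66 mm wide, 76 mm tall, hanging on another hook. Origin at its lowest point.
- tag: Bystander: blue plastic gauge plate, 50 mm wide, 100 mm tall, hanging on another hook. Origin at its lower edge.
- wrench: Bystander: chrome torque wrench with black grip, 280 mm long, lying on the bench; 36 mm high at its head. Origin under its middle, x towards the head.
- cap: Bystander: orange plastic bottle cap, 38 mm across, 15 mm high, lying on the bench. Origin at its underside.
- flask: Bystander: white bottle with an orange cap, 60 mm across, 130 mm tall, standing on the bench. Origin at its underside.
Things that resemble listed ones, but are neither listed nor needed, are in the scene too. There is more than one size of the part that bears cage_grip; the job needs the larger.

How it is judged:
By the outcome, as a careful person would: the job done as asked, in the order asked, and still so for the second after the job is handed in, while the arm keeps its last pose, push and grip.
It also fails if it takes over 43 s, if anything falls off the work surface, if the arm or the gripper's body presses on something with over 40 N, if the wrist force passes 120 N, or if a joint passes its speed limit or range.

## Robot

A 6-joint arm with a two-finger parallel gripper is mounted at the origin on the work surface. World frame = base frame: x ahead of the robot, y to its left, z up, the work surface at z = 0. Lengths are in m, angles in rad, forces in N, time in s.
With the tool pointing down it reaches from about 0.25 to 0.775 m from the base axis. Payload 4 kg.
Tool frame: the origin (TCP) lies between the finger pads; the fingertips stand 17 mm ahead of it and the grasp point (between the pads) lies 2 mm behind it (ctrl.tcp_to_tips is the distance from the TCP to the fingertips, in m); x points along the fingers, y is the direction in which the jaws open and shut, and the axes are right-handed (so a half turn about x gives the same grasp; the last joint's range is limited). The gripper opens to 94 mm and grips with 3 to 60 N. Pads are 16 mm wide; open, the fingers measure 119 mm over their backs; the gripper's body (75 mm by 177 mm) begins 78 mm behind the grasp point.
Start: joints at [1.021, 0.087, 1.371, -0, 1.684, -0.103], TCP at [0.238, 0.496, 0.223] pointing down, gripper open.
Joint ranges: [-3.1, 3.1], [-0.76, 2.03], [0.27, 2.55], [-1.08, 4.22], [0.17, 2.65], [-2.57, 2.57]. Speed limits (rad/s): [2.79, 2.79, 3.14, 3.14, 3.14, 3.14].

## Interface

Orientations are given as a unit quaternion [w, x, y, z].
In Python, from workcell import ctrl gives the robot as it stands.
- The arm moves only by the tool apply_moves, never from a script. Its argument "plan" is a list of rows, each an object with "angular": the turn, a rotation vector about the tool's x, y, z in rad, a list of three; "offset": the shift along the tool's x, y, z in mm, a list of three; "hand": the opening, from -1 (shut) to 1 (fully open), so that 0 is half open. In form: [{"angular": [wx, wy, wz], "offset": [tx, ty, tz], "hand": hand}, ...]. A call has 1 to 12 rows; each row is the pose to reach, as a shift and turn from the pose measured when the call began, along the tool's axes at that moment; what a row does not reach only later rows make up. A row lasts 1/12 s, in which the tool goes at most 41.7 mm and 7.16 degrees, less where a joint would pass 70% of its speed; a pose out of reach is approached as far as the arm can. A call with a gripper value outside its range is refused whole. The fingers move at their own pace and stop on an object; "force" is the grip in N (left out, the last holds). Time passes only in rows, so rows that repeat a pose let the fingers close. It gives the time, the measured TCP pose, the force and the opening at its end, in the units of the state.
- ctrl.observe(): the state, without advancing time (a new reading comes with each control period).
- ctrl.grab_frame(name): name is "scene" or "top" or "wrist"; returns a dict with "frame" (384x512x3 uint8, blue, green, red), "depth" (384x512 float32, m along the optical axis (not along the pixel's ray), 0 where there is no reading), "mtx" (3x3 intrinsics, pixels), "D" ([k1, k2, p1, p2, k3] as OpenCV has them; the pictures are not rectified), "xyz" and "attitude" of the camera in the world; the wrist camera has in their place "tool_from_camera" (4x4, takes a point from camera to tool coordinates, whose origin is the TCP and whose axes are the tool frame's). Camera axes: x right, y down, z forward; pixel columns grow to the right and rows downward; lengths in m; the calibration is good to about 2 mm. A picture is of the moment at which its call begins: read the wrist's pose just before it.
- ctrl.sign_off(): hands the job in, once; it reports no verdict.
Trained networks look in the newest picture that a camera, given by its name, has taken for a name from the list of things; names that differ only in an ending like _2 or _b are one class to them, and where a whole thing is asked for, a point or a joint stands for the part that bears it (a point fixed in the world has none). Each returns a list of dicts, best first, with "p" (0 to 1); they miss things now and then, are a little off and sometimes report something else, mostly with a low value. They report only what shows in the picture. A call takes as long as a camera call. They do not tell look-alikes from the thing itself.
- ctrl.outline_of(target, camera): "pixels" (384x512 bool, what is visible of it) and "rect" ([left, top, right, bottom] in pixels, round what is visible of it).
The state is a dict: "time_s": time; "qpos": joint angles; "joint_vel": joint speeds; "joint_torque": joint torques, N m; "position": TCP position; "ee_rot": TCP orientation; "wrist_force": force on the tool from outside, world axes, zero at the start; "moment": the same for the moment, N m; "opening": finger opening in m.
Only numpy, scipy, OpenCV 4.12 (cv2) and the standard library are available. Lean on these libraries where they do the work, as an engineer would, in place of code of your own. Each camera call takes 0.05 s, during which the arm holds its last target.

## Working session

There is one attempt and no reset: what is moved stays moved. The work goes in short steps, Python scripts to look and compute and a tool call to move; the robot and the scene stay as the last step left them, time stands still between calls to the robot, and variables do not carry over. Pictures are saved under pics/ and viewed, and the job is handed in when it is done.

Besides the shell and the picture viewer there is one more tool, called after "Call:" as a command line: name --argument value ..., lists and objects as JSON in quotes. apply_moves: Moves the arm, as the interface text tells. Its arguments: {"type":"object","properties":{"plan":{"type":"array","items":{"type":"object","properties":{"angular":{"type":"array","items":{"type":"number"}},"offset":{"type":"array","items":{"type":"number"}},"hand":{"type":"number"}}}},"force":{"type":"number"}},"required":["plan"]}

```bash
ls; mkdir -p pics; cat > h.py <<'E'
import numpy as np, cv2
from scipy.spatial.transform import Rotation as R
from workcell import ctrl
def rot(q): return R.from_quat([q[1],q[2],q[3],q[0]]).as_matrix()
def campose(f,st=None):
    if 'tool_from_camera' in f:
        T=np.eye(4);T[:3,:3]=rot(st['ee_rot']);T[:3,3]=st['position'];return T@np.array(f['tool_from_camera'])
    T=np.eye(4);a=np.array(f['attitude'])
    T[:3,:3]=a if a.shape==(3,3) else rot(a);T[:3,3]=f['xyz'];return T
def rays(f,uv):
    p=cv2.undistortPoints(np.array(uv,float).reshape(-1,1,2),np.array(f['mtx']),np.array(f['D'])).reshape(-1,2)
    return np.c_[p,np.ones(len(p))]
def cloud(f,T):
    v,u=np.mgrid[:384,:512]; r=rays(f,np.c_[u.ravel(),v.ravel()])
    P=r*f['depth'].ravel()[:,None]; W=P@T[:3,:3].T+T[:3,3]; W[f['depth'].ravel()<=0]=np.nan
    return W.reshape(384,512,3)
def proj(f,T,P):
    Ti=np.linalg.inv(T); rv=cv2.Rodrigues(Ti[:3,:3])[0]
    return cv2.projectPoints(np.array(P,float).reshape(-1,1,3),rv,Ti[:3,3],np.array(f['mtx']),np.array(f['D']))[0].reshape(-1,2)
E
python3 - <<'E'
from h import *
import pickle
o={}
st=ctrl.observe();print(st)
for n in ['scene','top','wrist']:
    f=ctrl.grab_frame(n);cv2.imwrite(f'pics/{n}0.png',f['frame']);
    d={}
    for t in ['cage_grip','cage_base','hook_row','mount','rack','link','tag','wrench','cap','flask']:
        try: r=ctrl.outline_of(t,n)
        except Exception as e: print(e);r=[]
        d[t]=r; print(n,t,[(round(x['p'],2),x['rect']) for x in r])
    o[n]=(f,d,campose(f,st)); print({k:f[k] for k in f if k not in('frame','depth')})
pickle.dump((st,o),open('o.pkl','wb'))
E
```

```text
pics
{'time_s': 0.0, 'qpos': array([ 1.02090104e+00,  8.79526671e-02,  1.37222315e+00, -5.90676688e-06,
        1.68360049e+00, -1.03129323e-01]), 'joint_vel': array([ 2.74795647e-04, -6.99586127e-05,  6.94955068e-04,  1.34645539e-03,
        1.14412966e-03, -1.33321846e-03]), 'joint_torque': array([ 1.01876129e-03, -3.40178061e+01, -3.02433515e+01,  7.17389211e-02,
        3.28240881e-02, -1.51842705e-04]), 'position': array([0.23738373, 0.49557499, 0.2213212 ]), 'ee_rot': array([ 0.6892916 ,  0.15591345,  0.68978292, -0.15737728]), 'wrist_force': array([-0.51472758,  0.08893119, -0.18305611]), 'moment': array([ 0.00487181,  0.00236026, -0.03242946]), 'opening': 0.09392916288380702}
scene cage_grip [(0.73, [409.4, 213.3, 423.4, 259.5]), (0.71, [324.2, 194.9, 381.0, 266.4])]
scene cage_base [(0.89, [327.8, 194.4, 377.4, 266.6]), (0.69, [413.4, 211.6, 423.1, 243.9])]
scene hook_row [(0.71, [259.5, 193.4, 442.8, 336.0])]
scene mount [(0.78, [175.2, 180.5, 230.8, 214.9])]
scene rack [(0.8, [201.3, 183.2, 286.2, 269.5])]
scene link [(0.57, [389.6, 218.1, 421.8, 241.6]), (0.33, [199.8, 18
[... 1917 characters left out ...]
.5])]
wrist tag []
wrist wrench [(0.7, [27.8, 239.3, 167.3, 384.0])]
wrist cap []
wrist flask []
{'mtx': array([[340.05593402,   0.        , 252.86015914],
       [  0.        , 340.05593402, 197.82188331],
       [  0.        ,   0.        ,   1.        ]]), 'D': array([-0.10265962,  0.        ,  0.        ,  0.        ,  0.        ]), 'tool_from_camera': array([[-7.47866993e-05, -2.49655772e-01,  9.68334648e-01,
        -1.62070581e-01],
       [ 9.99998754e-01,  1.50818913e-03,  4.66073098e-04,
        -3.23649216e-04],
       [-1.57678963e-03,  9.68333476e-01,  2.49655349e-01,
        -7.31293314e-02],
       [ 0.00000000e+00,  0.00000000e+00,  0.00000000e+00,
         1.00000000e+00]])}
```

```bash
python3 - <<'E'
import cv2
a=cv2.imread('pics/scene0.png')[150:350,100:460];cv2.imwrite('pics/s0z.png',cv2.resize(a,None,fx=2.2,fy=2.2,interpolation=cv2.INTER_CUBIC))
a=cv2.imread('pics/top0.png')[100:340,40:400];cv2.imwrite('pics/t0z.png',cv2.resize(a,None,fx=2.2,fy=2.2,interpolation=cv2.INTER_CUBIC))
E
```

```text
(no output)
```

View pics/s0z.png

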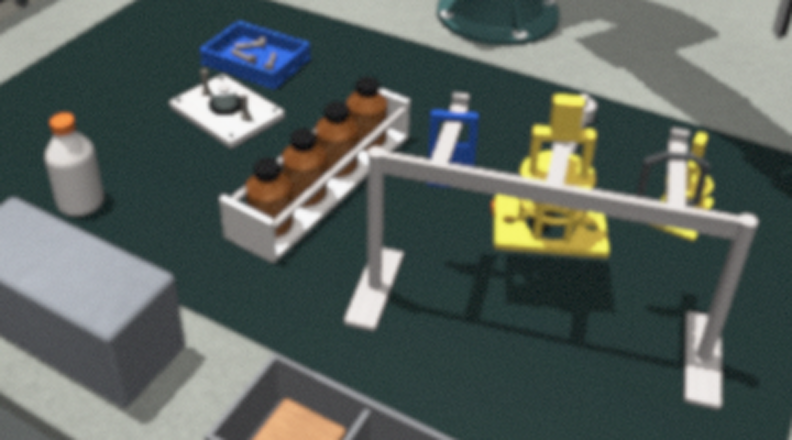

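View pics/t0z.png

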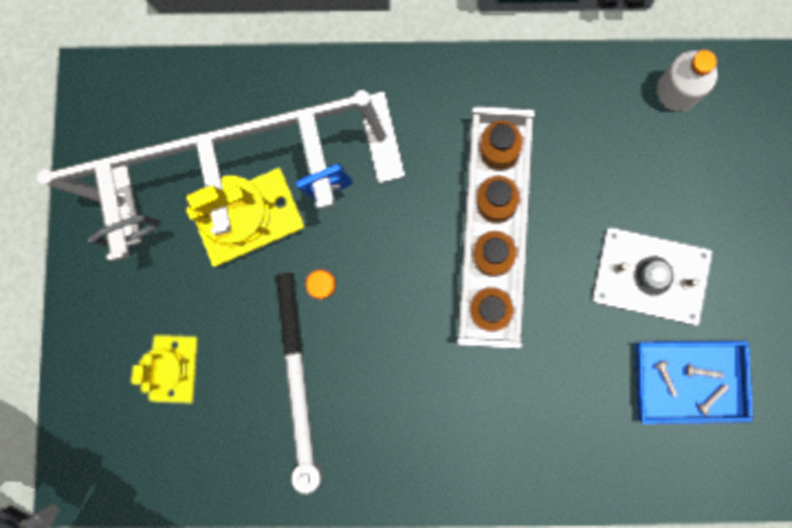

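View pics/wrist0.png

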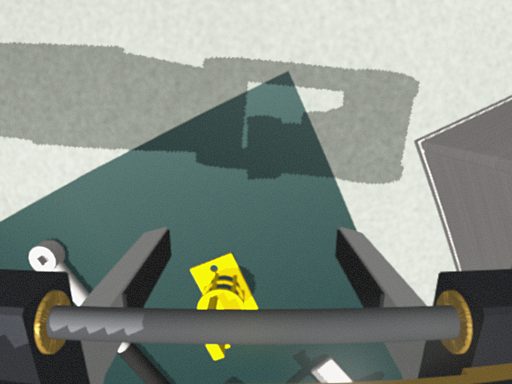

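The top view shows the large cage on the middle hook, tab at about (133,190) in the full top frame. The small cage on the bench at (113,270) is the look-alike, and the mount is at (337,225). Next I'll measure from the depth.

```bash
python3 - <<'E'
from h import *
import pickle
st,o=pickle.load(open('o.pkl','rb'))
def rectfit(P): 
    r=cv2.minAreaRect((P[:,:2]*1000).astype(np.float32)); return np.round(np.array(r[0]),1),np.round(r[1],1),round(r[2],1)
for n in ['top','scene']:
    f,d,T=o[n]; C=cloud(f,T); b=f['frame'].astype(int)
    hsv=cv2.cvtColor(f['frame'],cv2.COLOR_BGR2HSV)
    yel=(hsv[...,0]>20)&(hsv[...,0]<35)&(hsv[...,1]>120)
    print(n,'table z',np.nanmedian(C[...,2]))
    m=yel&(C[...,0]>0.15)&np.isfinite(C[...,2])
    P=C[m]
    P=P[(P[:,2]>0.0)]
    print(np.histogram(P[:,2],bins=np.arange(0,.3,.01)))
    t=P[P[:,2]>0.235]; 
    for lo,hi in [(.25,.30),(.235,.25),(.205,.235),(.135,.17),(.06,.1)]:
        q=P[(P[:,2]>lo)&(P[:,2]<hi)]
        if len(q)>5: print(lo,hi,len(q),q.mean(0).round(4),rectfit(q))
    for t in ['mount','rack','hook_row','flask','cap','wrench']:
        for r in d[t][:1]:
            q=C[np.array(r['pixels'])]; q=q[np.isfinite(q[:,2])]
            q=q[q[:,2]>(0.006 if t!='rack' else .05)]
            if t=='hook_row': q=q[q[:,2]>.18]
            if len(q): print(t,len(q),np.median(q,0).round(4),q[:,2].max().round(4),rectfit(q))
E
```

```text
top table z 0.0013746035413755298
(array([388,  90,  23,   9,   8, 182,   7,  20, 583,  44,  25,  64,  52,
        44,   3, 400,  16,   9,  14,  10,  39,  58,  18,  19,  51,  59,
         0,   0,   0]), array([0.  , 0.01, 0.02, 0.03, 0.04, 0.05, 0.06, 0.07, 0.08, 0.09, 0.1 ,
       0.11, 0.12, 0.13, 0.14, 0.15, 0.16, 0.17, 0.18, 0.19, 0.2 , 0.21,
       0.22, 0.23, 0.24, 0.25, 0.26, 0.27, 0.28, 0.29]))
0.25 0.3 59 [0.5417 0.2859 0.2515] (array([541. , 287.5]), array([14.2, 27.9]), 18.2)
0.235 0.25 58 [0.5383 0.286  0.2459] (array([540.8, 287.2]), array([16.1, 30.4]), 22.0)
0.205 0.235 119 [0.5405 0.2814 0.2153] (array([540.6, 287.3]), array([16.2, 63.3]), 25.2)
0.135 0.17 421 [0.5361 0.2765 0.1551] (array([538.2, 281.2]), array([64.2, 77.2]), 64.5)
0.06 0.1 654 [0.5199 0.2808 0.0849] (array([475.5, 334.4]), array([101.2, 300. ]), 47.6)
mount 1714 [ 0.4652 -0.22    0.0153] 0.0583 (array([ 466.5, -224. ]), array([141.9, 100.3]), 76.5)
rack 2036 [ 0.5214 -0.0205  0.0743] 0.1071 (array([529.9, -21.6]), array([ 76.1, 299.6]), 85.9)
hook_row 1601 [0.5912 0.2972 0.2004] 0.2533 (array([565.9
[... 955 characters left out ...]
90.1]), array([18.6, 58.4]), 22.0)
0.135 0.17 218 [0.5342 0.2969 0.1551] (array([513.5, 336.1]), array([ 70. , 182.5]), 26.7)
0.06 0.1 797 [0.5487 0.2951 0.083 ] (array([484.3, 345.1]), array([117.8, 298.7]), 46.2)
mount 869 [ 0.479  -0.2103  0.014 ] 0.0563 (array([ 467.6, -221.1]), array([143.6, 101.5]), 77.4)
rack 1863 [ 0.569  -0.0087  0.0717] 0.2012 (array([536.9,  49.2]), array([209.4, 303.7]), 85.4)
hook_row 2176 [0.6041 0.3099 0.1967] 0.2128 (array([565.4, 296.2]), array([119.7, 375.7]), 13.4)
flask 827 [ 0.7294 -0.2538  0.0708] 0.1324 (array([ 725.2, -264. ]), array([47.8, 61.3]), 30.8)
wrench 852 [ 0.4792 -0.2098  0.014 ] 0.0563 (array([ 468.1, -220.9]), array([142.9, 100.5]), 77.6)
```

```bash
cat >> h.py <<'E'
def move_to(p,yaw_y,st=None):
    """tool x down, tool y at world heading yaw_y(rad) (nearest of the two flips)"""
    st=st or ctrl.observe(); A=rot(st['ee_rot']); best=None
    for k in (0,np.pi):
        y=np.array([np.cos(yaw_y+k),np.sin(yaw_y+k),0]);x=np.array([0,0,-1.]);B=np.c_[x,y,np.cross(x,y)]
        w=R.from_matrix(A.T@B).as_rotvec()
        if best is None or np.linalg.norm(w)<np.linalg.norm(best): best=w
    off=A.T@(np.array(p)-st['position'])*1000
    return off.round(1),best.round(4)
E
python3 - <<'E'
from h import *
import pickle
st,o=pickle.load(open('o.pkl','rb'))
A=rot(st['ee_rot']);print(A.round(4))
def rf(P):
    r=cv2.minAreaRect((P[:,:2]*1000).astype(np.float32)); return np.round(cv2.boxPoints(r),1).tolist(),np.round(r[0],1),np.round(r[1],1),r[2]
for n in ['top','scene']:
    f,d,T=o[n]; C=cloud(f,T)
    hsv=cv2.cvtColor(f['frame'],cv2.COLOR_BGR2HSV)
    yel=(hsv[...,0]>20)&(hsv[...,0]<35)&(hsv[...,1]>120)
    P=C[yel&(C[...,0]>0.44)&(C[...,2]>0.074)&(C[...,2]<.093)];print(n,'plate',rf(P))
    q=C[(C[...,2]>.044)&(C[...,2]<.07)&(abs(C[...,0]-.467)<.06)&(abs(C[...,1]+.222)<.07)]
    print('bolts+glass',len(q)); print(q.round(4)[:40].tolist())
    q=C[(C[...,2]>.005)&(C[...,2]<.03)&(abs(C[...,0]-.467)<.09)&(abs(C[...,1]+.222)<.09)&(hsv[...,1]<60)&(hsv[...,2]>120)]
    print('mountplate',rf(q))
    a,b=np.array(f['frame'][190:260,295:375] if n=='top' else f['frame'][175:222,165:240]),0
    cv2.imwrite(f'pics/{n}_m.png',cv2.resize(a,None,fx=8,fy=8,interpolation=cv2.INTER_CUBIC))
print(move_to([.50,.27,.36],np.deg2rad(24+90),st))
E
```

```text
[[-1.100e-03  4.321e-01  9.018e-01]
 [-1.900e-03  9.018e-01 -4.321e-01]
 [-1.000e+00 -2.200e-03 -2.000e-04]]
top plate ([[479.6000061035156, 326.6000061035156], [528.4000244140625, 215.1999969482422], [602.4000244140625, 247.60000610351562], [553.5999755859375, 359.1000061035156]], array([541. , 287.1]), array([ 80.8, 121.6]), 23.653486251831055)
bolts+glass 108
[[0.4818, -0.1797, 0.0521], [0.4818, -0.2171, 0.0457], [0.4816, -0.2196, 0.0472], [0.4817, -0.223, 0.0447], [0.4814, -0.2246, 0.0495], [0.4816, -0.2283, 0.0457], [0.4816, -0.2312, 0.0453], [0.4788, -0.176, 0.0563], [0.4789, -0.1791, 0.0543], [0.4787, -0.1814, 0.0568], [0.4791, -0.2146, 0.0441], [0.479, -0.22, 0.0452], [0.4788, -0.2222, 0.0475], [0.4787, -0.2308, 0.0467], [0.4786, -0.2332, 0.0483], [0.4763, -0.1767, 0.0521], [0.476, -0.1787, 0.056], [0.476, -0.1814, 0.0563], [0.4762, -0.2112, 0.0464], [0.4763, -0.2144, 0.0446], [0.4762, -0.2169, 0.0458], [0.4763, -0.2201, 0.0441], [0.4762, -0.2227, 0.0447], [0.4761, -0.2284, 0.0443], [0.4759, -0.2336, 0.0462], [0.4758, -0.2361, 0.0474], [0.4734, -0.1763, 0.0536], [0.4732, -0.1
[... 1455 characters left out ...]
0.2178, 0.0452], [0.4742, -0.2343, 0.0443], [0.4726, -0.2316, 0.0443], [0.4715, -0.2285, 0.0447], [0.4726, -0.2234, 0.0471], [0.4728, -0.2191, 0.0487], [0.4667, -0.2203, 0.0447], [0.4631, -0.2152, 0.0443], [0.4618, -0.2122, 0.0446], [0.4793, -0.2262, 0.0463], [0.4764, -0.2247, 0.0451], [0.4751, -0.2217, 0.0454], [0.4735, -0.2189, 0.0454], [0.4755, -0.2136, 0.0446], [0.4766, -0.181, 0.0528], [0.479, -0.1751, 0.0563]]
mountplate ([[401.20001220703125, -279.5], [500.6000061035156, -302.79998779296875], [533.5, -162.89999389648438], [434.1000061035156, -139.5]], array([ 467.4, -221.2]), array([143.8, 102.1]), 76.7790756225586)
(array([-138.6,  -90.3,  334.3]), array([-0.8656, -0.0011,  0.0019]))
```

View pics/top_m.png

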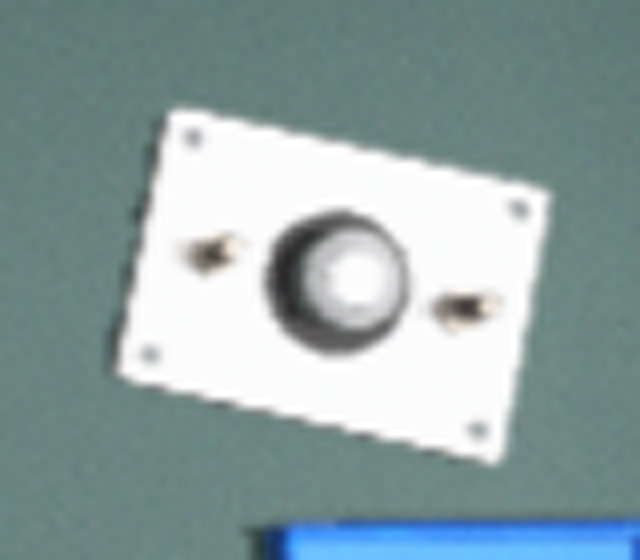

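View pics/scene_m.png

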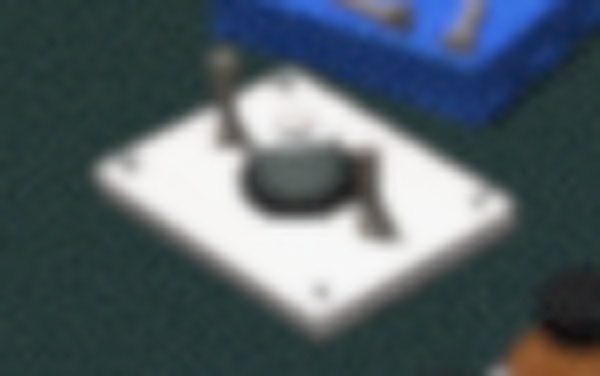

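```bash
python3 - <<'E'
from h import *
print(move_to([.541,.288,.35],np.deg2rad(113.7)))
E
```

```text
(array([-127.5,  -56.5,  363.5]), array([-8.604e-01,  1.000e-04, -1.000e-04]))
```

Call:
apply_moves --plan '[{"offset": [-40,0,0],"angular": [0,0,0],"hand": 0.3},{"offset": [-80,-5,25],"angular": [-0.05,0,0],"hand": 0.3},{"offset": [-110,-10,60],"angular": [-0.15,0,0],"hand": 0.3},{"offset": [-127,-16,100],"angular": [-0.25,0,0],"hand": 0.3},{"offset": [-127,-22,140],"angular": [-0.35,0,0],"hand": 0.3},{"offset": [-127,-28,180],"angular": [-0.45,0,0],"hand": 0.3},{"offset": [-127,-34,220],"angular": [-0.55,0,0],"hand": 0.3},{"offset": [-127,-40,260],"angular": [-0.65,0,0],"hand": 0.3},{"offset": [-127,-46,300],"angular": [-0.73,0,0],"hand": 0.3},{"offset": [-127,-52,335],"angular": [-0.8,0,0],"hand": 0.3},{"offset": [-127.5,-56.5,363.5],"angular": [-0.86,0,0],"hand": 0.3},{"offset": [-127.5,-56.5,363.5],"angular": [-0.86,0,0],"hand": 0.3}]'

```text
time_s: 2.65
position: [0.5452, 0.2839, 0.3479]
ee_rot: [0.692, -0.144, 0.693, 0.142]
wrist_force: [-0.5, -0.2, -1.0]
opening: 0.0612
```

```bash
cat > w1.py <<'E'
from h import *
import sys
n=sys.argv[1]
st=ctrl.observe();f=ctrl.grab_frame('wrist');T=campose(f,st);C=cloud(f,T)
print(st['time_s'],st['position'].round(4),st['qpos'].round(3),rot(st['ee_rot']).round(3).tolist(),st['opening'],st['wrist_force'].round(2))
cv2.imwrite(f'pics/{n}.png',f['frame'])
hsv=cv2.cvtColor(f['frame'],cv2.COLOR_BGR2HSV)
yel=(hsv[...,0]>20)&(hsv[...,0]<35)&(hsv[...,1]>120)&(np.hypot(C[...,0]-.541,C[...,1]-.288)<.1)
def rf(P):
    r=cv2.minAreaRect((P[:,:2]*1000).astype(np.float32)); return len(P),P[:,2].mean().round(4),np.round(r[0],1),np.round(r[1],1),round(r[2],1)
for lo,hi in [(.242,.26),(.2,.216),(.143,.165),(.07,.095)]:
    P=C[yel&(C[...,2]>lo)&(C[...,2]<hi)]
    if len(P)>5: print(lo,hi,rf(P))
E
python3 w1.py w1
```

```text
2.65 [0.5452 0.2839 0.3479] [ 0.389  0.251  0.935 -0.002  1.957 -1.59 ] [[-0.001, -0.396, 0.918], [-0.003, 0.918, 0.396], [-1.0, -0.002, -0.002]] 0.06115529055222167 [-0.5  -0.24 -0.99]
0.242 0.26 (772, np.float64(0.2492), array([538.8, 287.7]), array([16.4, 29. ]), 24.4)
0.2 0.216 (554, np.float64(0.2091), array([526.1, 282.4]), array([39.8, 61.7]), 23.6)
0.143 0.165 (1831, np.float64(0.1537), array([537.2, 287. ]), array([74.4, 77.2]), 15.6)
0.07 0.095 (2260, np.float64(0.0835), array([538.9, 287.7]), array([ 79.5, 120.7]), 23.2)
```

View pics/w1.png

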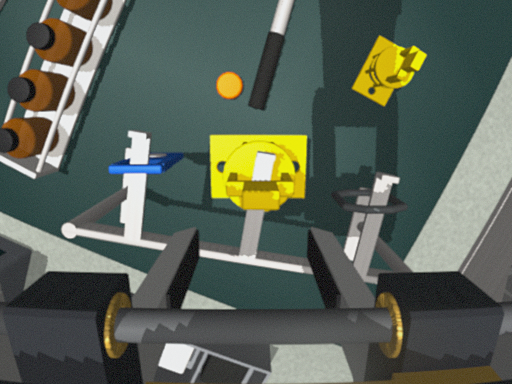

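The wrist picture agrees with the top view: tab and plate are both centred at (0.539, 0.288), tab top z 0.249, bar top 0.209 and yaw about 23.6°. The tab shows at about (255,180). I'm going down in two stages.

```bash
python3 - <<'E'
from h import *
print(move_to([.539,.288,.29],np.deg2rad(113.6)))
print(move_to([.539,.288,.233],np.deg2rad(113.6)))
E
```

```text
(array([58.5,  3.5, -2.8]), array([-0.0036, -0.0022,  0.0001]))
(array([115.5,   3.5,  -2.7]), array([-0.0036, -0.0022,  0.0001]))
```

Call:
apply_moves --plan '[{"offset": [20,3.5,-3],"angular": [0,-0.002,0],"hand": 0.3},{"offset": [40,3.5,-3],"angular": [0,-0.002,0],"hand": 0.3},{"offset": [58,3.5,-3],"angular": [0,-0.002,0],"hand": 0.3},{"offset": [58,3.5,-3],"angular": [0,-0.002,0],"hand": 0.3},{"offset": [58,3.5,-3],"angular": [0,-0.002,0],"hand": 0.3}]'

```text
time_s: 3.12
position: [0.5374, 0.2886, 0.2898]
ee_rot: [0.691, -0.144, 0.693, 0.144]
wrist_force: [-0.6, -0.4, 0.6]
opening: 0.061
```

```bash
python3 w1.py w2; python3 - <<'E'
from h import *
print(move_to([.539,.288,.233],np.deg2rad(113.6)))
E
```

```text
3.1167 [0.5374 0.2886 0.2898] [ 0.4    0.223  1.084  0.     1.837 -1.58 ] [[-0.003, -0.398, 0.917], [-0.001, 0.917, 0.398], [-1.0, 0.0, -0.003]] 0.06100623064204514 [-0.56 -0.43  0.63]
0.242 0.26 (1217, np.float64(0.2491), array([538.6, 287.6]), array([16. , 29.5]), 23.2)
0.2 0.216 (914, np.float64(0.2091), array([526.6, 282.1]), array([40.3, 61.7]), 23.7)
0.143 0.165 (2532, np.float64(0.1537), array([535., 286.]), array([69.3, 77.5]), 22.3)
0.07 0.095 (2914, np.float64(0.0836), array([538.2, 288.1]), array([ 80.1, 119.5]), 23.5)
(array([58.4, -1. ,  0.5]), array([-0.0025,  0.0005, -0.0002]))
```

View pics/w2.png

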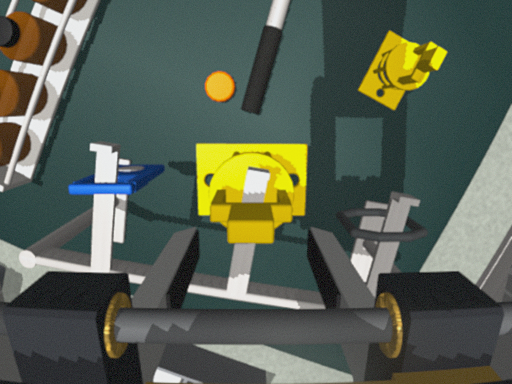

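The tab at (250,225) lies centred between the fingers, so I'll descend and grip.

Call:
apply_moves --plan '[{"offset": [15,-0.5,0.5],"angular": [0,0,0],"hand": 0.3},{"offset": [30,-0.5,0.5],"angular": [0,0,0],"hand": 0.3},{"offset": [45,-0.5,0.5],"angular": [0,0,0],"hand": 0.3},{"offset": [57,-0.5,0.5],"angular": [0,0,0],"hand": 0.3},{"offset": [57,-0.5,0.5],"angular": [0,0,0],"hand": 0.3},{"offset": [57,-0.5,0.5],"angular": [0,0,0],"hand": -0.3},{"offset": [57,-0.5,0.5],"angular": [0,0,0],"hand": -0.6},{"offset": [57,-0.5,0.5],"angular": [0,0,0],"hand": -0.6},{"offset": [57,-0.5,0.5],"angular": [0,0,0],"hand": -0.6},{"offset": [57,-0.5,0.5],"angular": [0,0,0],"hand": -0.6}]' --force 35

```text
time_s: 4.0
position: [0.5392, 0.2886, 0.2354]
ee_rot: [0.693, -0.144, 0.692, 0.144]
wrist_force: [1.9, -2.9, 2.1]
opening: 0.0313
```

```bash
python3 w1.py w3; python3 - <<'E'
from h import *
p=ctrl.observe()['position']
print(move_to(p+[0,0,.026],np.deg2rad(113.6)))
E
```

```text
4.0 [0.5392 0.2886 0.2354] [ 0.399  0.222  1.192 -0.     1.725 -1.581] [[0.002, -0.398, 0.917], [0.001, 0.917, 0.398], [-1.0, -0.0, 0.002]] 0.03129213329380168 [ 1.88 -2.93  2.12]
0.242 0.26 (2181, np.float64(0.249), array([538.6, 288.6]), array([16.8, 31.6]), 22.6)
0.2 0.216 (668, np.float64(0.2085), array([523.4, 282.4]), array([33.8, 61.1]), 18.6)
0.143 0.165 (3828, np.float64(0.1538), array([525.6, 282.1]), array([48.4, 77.6]), 23.1)
0.07 0.095 (3907, np.float64(0.0836), array([538.5, 287.9]), array([ 80.2, 119.9]), 23.5)
(array([-26. ,  -0. ,   0.1]), array([-0.0028,  0.0022,  0.0005]))
```

View pics/w3.png

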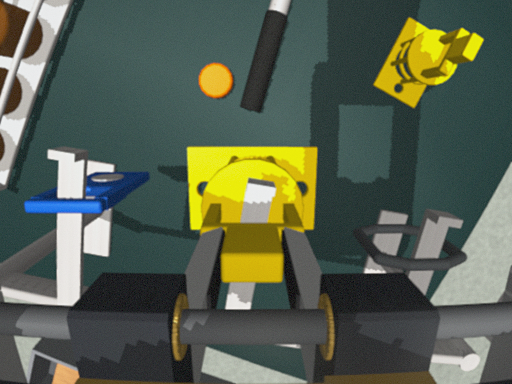

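Call:
apply_moves --plan '[{"offset": [0,0,0],"angular": [0,0,0],"hand": -0.6},{"offset": [0,0,0],"angular": [0,0,0],"hand": -0.6},{"offset": [-5,0,0],"angular": [0,0,0],"hand": -0.6},{"offset": [-12,0,0],"angular": [0,0,0],"hand": -0.6},{"offset": [-19,0,0],"angular": [0,0,0],"hand": -0.6},{"offset": [-25,0,0],"angular": [0,0,0],"hand": -0.6},{"offset": [-25,0,0],"angular": [0,0,0],"hand": -0.6},{"offset": [-25,0,0],"angular": [0,0,0],"hand": -0.6}]' --force 45

```text
time_s: 4.72
position: [0.5395, 0.2885, 0.2613]
ee_rot: [0.694, -0.144, 0.691, 0.144]
wrist_force: [-0.3, 0.2, -1.7]
opening: 0.0299
```

```bash
python3 w1.py w4; python3 - <<'E'
from h import *
f=ctrl.grab_frame('scene');cv2.imwrite('pics/s4.png',cv2.resize(f['frame'][150:350,220:460],None,fx=3,fy=3,interpolation=cv2.INTER_CUBIC))
E
```

```text
4.7167 [0.5395 0.2885 0.2613] [ 0.399  0.22   1.143 -0.     1.774 -1.581] [[0.004, -0.398, 0.917], [0.001, 0.917, 0.398], [-1.0, -0.0, 0.004]] 0.029859882300180454 [-0.29  0.16 -1.65]
0.242 0.26 (688, np.float64(0.2514), array([531.4, 285.5]), array([ 4.3, 51.3]), 23.5)
0.2 0.216 (215, np.float64(0.2081), array([533.9, 285.9]), array([47.9, 40.2]), 73.8)
0.143 0.165 (34, np.float64(0.1463), array([509. , 274.5]), array([ 3.9, 39. ]), 24.8)
```

View pics/s4.png

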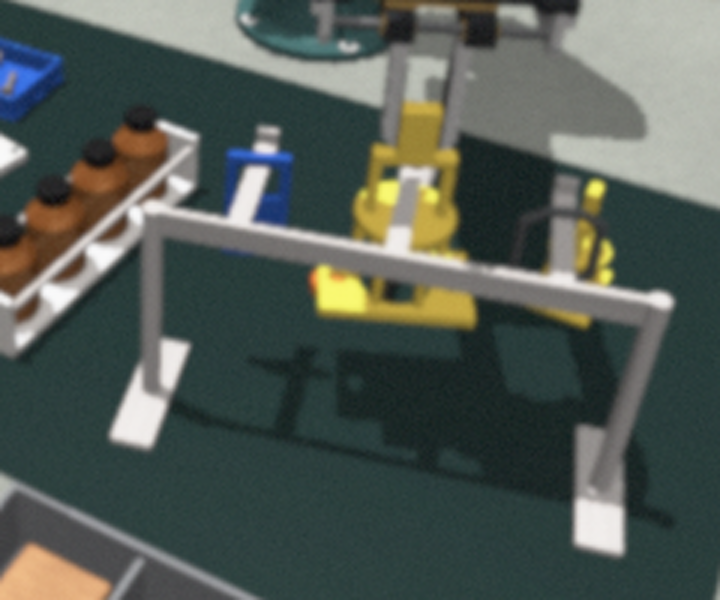

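View pics/w4.png

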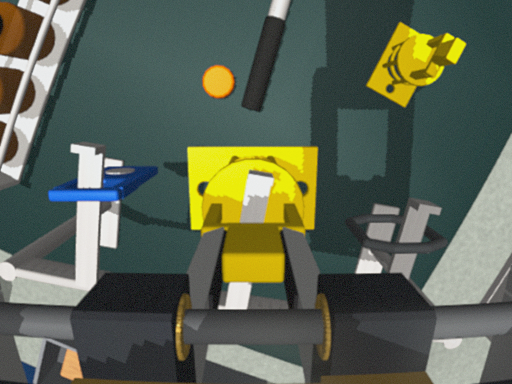

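Call:
apply_moves --plan '[{"offset": [0,2,-9],"angular": [0,0.004,0],"hand": -0.6},{"offset": [0,4,-20],"angular": [0,0.004,0],"hand": -0.6},{"offset": [0,6,-32],"angular": [0,0.004,0],"hand": -0.6},{"offset": [0,8,-45],"angular": [0,0.004,0],"hand": -0.6},{"offset": [0,10,-58],"angular": [0,0.004,0],"hand": -0.6},{"offset": [0,12,-71],"angular": [0,0.004,0],"hand": -0.6},{"offset": [0,15,-84],"angular": [0,0.004,0],"hand": -0.6},{"offset": [0,18,-97],"angular": [0,0.004,0],"hand": -0.6},{"offset": [0,20,-108],"angular": [0,0.004,0],"hand": -0.6},{"offset": [0,20,-113],"angular": [0,0.004,0],"hand": -0.6},{"offset": [0,20,-113],"angular": [0,0.004,0],"hand": -0.6}]'

```text
time_s: 5.73
position: [0.4265, 0.2614, 0.2602]
ee_rot: [0.692, -0.144, 0.693, 0.143]
wrist_force: [0.1, 0.3, -1.6]
opening: 0.0297
```

```bash
python3 w1.py w5; python3 - <<'E'
from h import *
f=ctrl.grab_frame('top');cv2.imwrite('pics/t5.png',cv2.resize(f['frame'][100:340,40:400],None,fx=2.2,fy=2.2,interpolation=cv2.INTER_CUBIC))
p=ctrl.observe()['position']
print(move_to(p+[0,0,.06],np.deg2rad(113.6)))
print(move_to([.47,-.01,.325],np.deg2rad(90)))
print(move_to([.4675,-.222,.325],np.deg2rad(77)))
E
```

```text
5.7333 [0.4265 0.2614 0.2602] [ 4.370e-01 -2.700e-02  1.414e+00 -1.000e-03  1.757e+00 -1.544e+00] [[-0.002, -0.398, 0.917], [-0.001, 0.917, 0.398], [-1.0, -0.001, -0.002]] 0.029691775160169295 [ 0.14  0.35 -1.55]
(array([-60. ,  -0. ,  -0.1]), array([-0.0029, -0.0016,  0.0006]))
(array([ -64.7, -266.1,  -69.3]), array([ 0.409 , -0.0015,  0.0009]))
(array([ -64.5, -459.7, -155.9]), array([ 0.6359, -0.0014,  0.0011]))
```

View pics/t5.png

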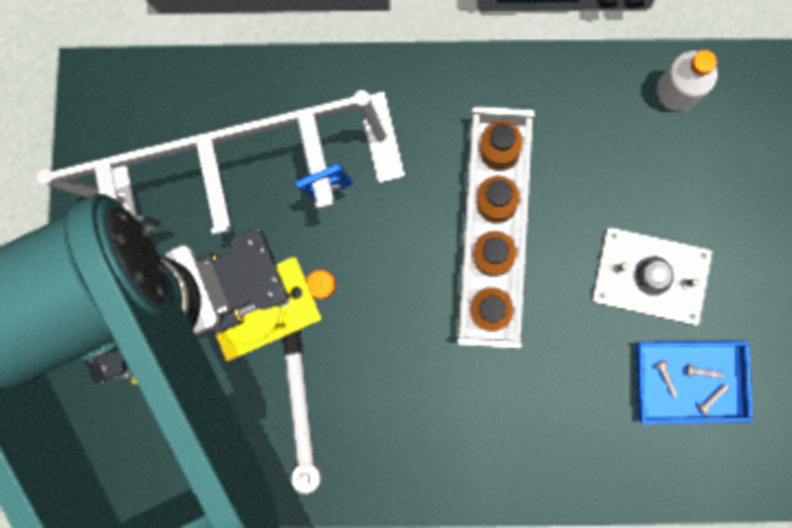

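View pics/w5.png

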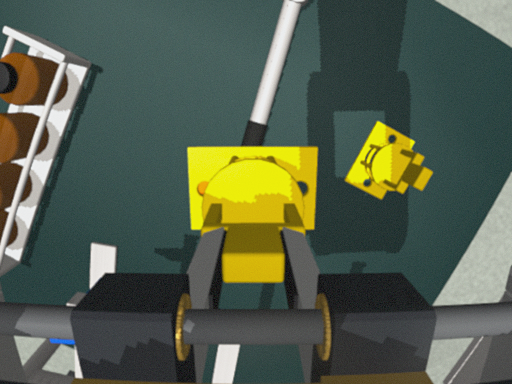

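The cage is off the hook, hanging level in the fingers with the neighbours untouched. Next I'll raise it and cross the rack.

Call:
apply_moves --plan '[{"offset": [-12,0,0],"angular": [0,0,0],"hand": -0.6},{"offset": [-30,-2,0],"angular": [0,0,0],"hand": -0.6},{"offset": [-48,-12,-3],"angular": [0.02,0,0],"hand": -0.6},{"offset": [-60,-30,-8],"angular": [0.05,0,0],"hand": -0.6},{"offset": [-65,-55,-14],"angular": [0.09,0,0],"hand": -0.6},{"offset": [-65,-83,-22],"angular": [0.13,0,0],"hand": -0.6},{"offset": [-65,-112,-29],"angular": [0.17,0,0],"hand": -0.6},{"offset": [-65,-141,-37],"angular": [0.22,0,0],"hand": -0.6},{"offset": [-65,-170,-44],"angular": [0.26,0,0],"hand": -0.6},{"offset": [-65,-199,-52],"angular": [0.31,0,0],"hand": -0.6},{"offset": [-65,-228,-60],"angular": [0.35,0,0],"hand": -0.6},{"offset": [-65,-245,-64],"angular": [0.38,0,0],"hand": -0.6}]'

```text
time_s: 6.83
position: [0.4672, 0.0085, 0.3261]
ee_rot: [0.707, -0.009, 0.707, 0.008]
wrist_force: [0.2, 0.0, -2.6]
opening: 0.0297
```

```bash
python3 - <<'E'
from h import *
st=ctrl.observe();print(st['time_s'],st['position'],st['qpos'].round(3),st['opening'],st['wrist_force'])
print(move_to([.46,-.08,.325],np.deg2rad(82)))
E
```

```text
6.8333 [0.46724484 0.00846691 0.32610327] [-0.101 -0.094  1.348 -0.003  1.888 -1.697] 0.029673985377674152 [ 0.22515551  0.04421282 -2.57858722]
(array([  1.3, -88.3,  -9.4]), array([ 0.1638, -0.0002,  0.0027]))
```

Call:
apply_moves --plan '[{"offset": [0,-20,-2],"angular": [0.03,0,0],"hand": -0.6},{"offset": [0,-42,-4],"angular": [0.07,0,0],"hand": -0.6},{"offset": [0,-64,-6],"angular": [0.11,0,0],"hand": -0.6},{"offset": [0,-82,-9],"angular": [0.15,0,0],"hand": -0.6},{"offset": [0,-88,-9],"angular": [0.164,0,0.002],"hand": -0.6},{"offset": [0,-88,-9],"angular": [0.164,0,0.002],"hand": -0.6},{"offset": [0,-88,-9],"angular": [0.164,0,0.002],"hand": -0.6}]'

```text
time_s: 7.42
position: [0.4608, -0.0795, 0.3267]
ee_rot: [0.705, 0.049, 0.705, -0.049]
wrist_force: [0.1, -0.1, -2.8]
opening: 0.0296
```

```bash
cat > w2.py <<'E'
from h import *
import sys,pickle
n=sys.argv[1]
st=ctrl.observe();f=ctrl.grab_frame('wrist');T=campose(f,st);C=cloud(f,T)
pickle.dump((st,f),open(n+'.pkl','wb'))
print(st['time_s'],st['position'].round(4),rot(st['ee_rot']).round(4).tolist(),st['opening'],st['wrist_force'].round(2))
cv2.imwrite(f'pics/{n}.png',cv2.resize(f['frame'],None,fx=1.5,fy=1.5,interpolation=cv2.INTER_CUBIC))
hsv=cv2.cvtColor(f['frame'],cv2.COLOR_BGR2HSV)
A=rot(st['ee_rot']);L=(C-st['position'])@A*1000   # tool coords mm
yel=(hsv[...,0]>20)&(hsv[...,0]<35)&(hsv[...,1]>120)
def rf(P): 
    r=cv2.minAreaRect(P.astype(np.float32)); return np.round(r[0],1),np.round(r[1],1),round(r[2],2)
for lo,hi in [(-25,-8),(70,90),(145,158)]:
    m=yel&(L[...,0]>lo)&(L[...,0]<hi)&(np.hypot(L[...,1],L[...,2])<80)
    P=L[m]; 
    if len(P)<50: continue
    c=np.c_[P[:,1:],np.ones(len(P))]; k=np.linalg.lstsq(c,P[:,0],rcond=None)[0]
    print('tool x',lo,hi,len(P),'meanx',P[:,0].mean().round(2),'slopes y,z',k[:2].round(4),rf(P[:,1:]))
q=C[(C[...,2]>.05)&(C[...,2]<.066)&(abs(C[...,0]-.467)<.06)&(abs(C[...,1]+.222)<.07)&~yel]
print('bolts',len(q),[ (len(s),s.mean(0).round(4).tolist(),np.ptp(s,axis=0).round(4).tolist()) for s in (q[q[:,1]>-.222],q[q[:,1]<-.222]) if len(s)])
g=C[(C[...,2]>.006)&(C[...,2]<.03)&(hsv[...,1]<70)&(hsv[...,2]>110)&(abs(C[...,0]-.467)<.1)&(abs(C[...,1]+.222)<.09)]
if len(g)>50: print('plate',rf(g[:,:2]*1000), g[:,2].mean())
E
python3 w2.py w6
```

```text
7.4167 [ 0.4608 -0.0795  0.3267] [[0.0003, 0.1391, 0.9903], [0.0001, 0.9903, -0.1391], [-1.0, 0.0002, 0.0002]] 0.029576329339748998 [ 0.06 -0.14 -2.82]
tool x -25 -8 2168 meanx -13.85 slopes y,z [ 0.0042 -0.1301] (array([-0.2, -0.7]), array([16.6, 30.1]), 89.69)
tool x 70 90 5086 meanx 81.55 slopes y,z [ 0.0026 -0.0168] (array([ -0.5, -15.3]), array([77. , 48.4]), 0.05)
tool x 145 158 3829 meanx 151.72 slopes y,z [0.003  0.0013] (array([-0.3, -1.4]), array([119.7,  80. ]), 0.01)
bolts 94 [(45, [0.4742, -0.1795, 0.0534], [0.0081, 0.0095, 0.0057]), (49, [0.4546, -0.2672, 0.0535], [0.0094, 0.0088, 0.0058])]
plate (array([ 464.6, -224.5]), array([138.9, 100.4]), 76.35) 0.013713162866269673
```

View pics/w6.png

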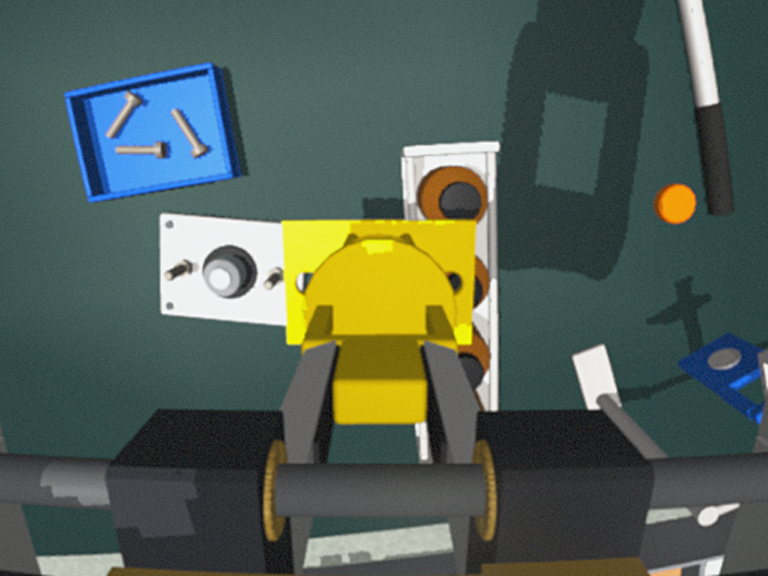

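```bash
python3 - <<'E'
from h import *
print(move_to([.466,-.2238,.325],np.deg2rad(77.2)))
print(move_to([.466,-.2238,.26],np.deg2rad(77.2)))
E
```

```text
(array([   1.7, -142.6,   25.2]), array([ 0.0847,  0.0002, -0.0001]))
(array([  66.7, -142.6,   25.2]), array([ 0.0847,  0.0002, -0.0001]))
```

Call:
apply_moves --plan '[{"offset": [0,-15,2],"angular": [0.01,0,0],"hand": -0.6},{"offset": [0,-40,7],"angular": [0.025,0,0],"hand": -0.6},{"offset": [0,-66,12],"angular": [0.04,0,0],"hand": -0.6},{"offset": [0,-92,16],"angular": [0.055,0,0],"hand": -0.6},{"offset": [1,-118,21],"angular": [0.07,0,0],"hand": -0.6},{"offset": [1,-136,24],"angular": [0.08,0,0],"hand": -0.6},{"offset": [8,-142.6,25.2],"angular": [0.085,0,0],"hand": -0.6},{"offset": [24,-142.6,25.2],"angular": [0.085,0,0],"hand": -0.6},{"offset": [44,-142.6,25.2],"angular": [0.085,0,0],"hand": -0.6},{"offset": [60,-142.6,25.2],"angular": [0.085,0,0],"hand": -0.6},{"offset": [67,-142.6,25.2],"angular": [0.085,0,0],"hand": -0.6},{"offset": [67,-142.6,25.2],"angular": [0.085,0,0],"hand": -0.6}]'

```text
time_s: 8.47
position: [0.4654, -0.2219, 0.2571]
ee_rot: [0.701, 0.079, 0.704, -0.077]
wrist_force: [-1.8, 0.4, -2.2]
opening: 0.03
```

```bash
python3 w2.py w7;python3 - <<'E'
from h import *
import pickle
st,f=pickle.load(open('w7.pkl','rb'))
a=f['frame'][120:260,160:350];cv2.imwrite('pics/w7z.png',cv2.resize(a,None,fx=4.2,fy=4.2,interpolation=cv2.INTER_CUBIC))
for n,c in (('scene',(150,330,130,330)),('top',(150,300,270,420))):
    g=ctrl.grab_frame(n)['frame'];cv2.imwrite(f'pics/{n}7.png',cv2.resize(g[c[0]:c[1],c[2]:c[3]],None,fx=4,fy=4,interpolation=cv2.INTER_CUBIC)[:600,:800])
E
```

```text
8.4667 [ 0.4654 -0.2219  0.2571] [[-0.0037, 0.2198, 0.9755], [0.0031, 0.9755, -0.2198], [-1.0, 0.0022, -0.0043]] 0.029955732109928503 [-1.78  0.43 -2.16]
tool x -25 -8 2175 meanx -13.88 slopes y,z [ 0.0028 -0.1187] (array([-0.1, -0.5]), array([16.9, 30. ]), 89.28)
tool x 70 90 5059 meanx 81.55 slopes y,z [ 0.0032 -0.0161] (array([ -0.6, -15.3]), array([77. , 48.6]), 0.0)
tool x 145 158 3754 meanx 151.68 slopes y,z [0.0033 0.0041] (array([-0.5, -1. ]), array([119.8,  79.4]), 0.0)
bolts 4 [(4, [0.456, -0.2722, 0.0531], [0.0016, 0.0024, 0.0031])]
plate (array([ 453.3, -221.7]), array([139.8,  76.1]), 76.62) 0.013615061521057884
```

View pics/w7z.png

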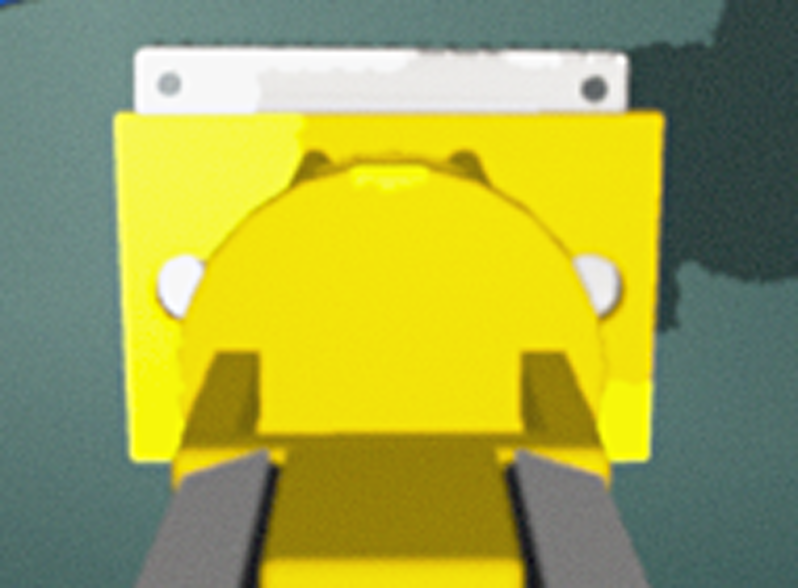

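View pics/scene7.png

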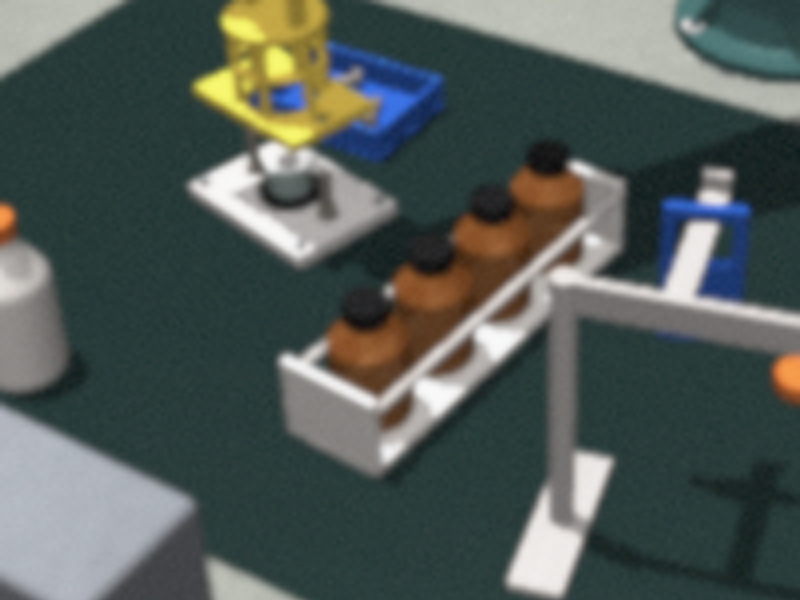

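View pics/top7.png

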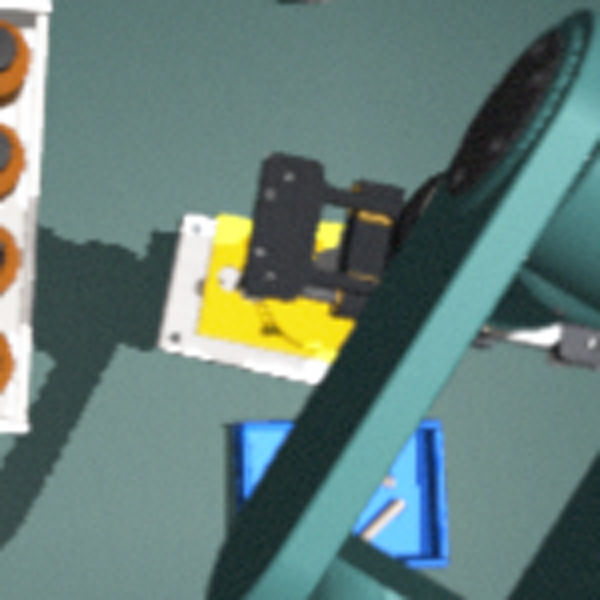

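```bash
python3 - <<'E'
from h import *
import pickle
def rf(P): 
    r=cv2.minAreaRect((P*1000).astype(np.float32)); return np.round(r[0],1),np.round(r[1],1),round(r[2],2)
st,f=pickle.load(open('w6.pkl','rb'));T=campose(f,st);C=cloud(f,T)
hsv=cv2.cvtColor(f['frame'],cv2.COLOR_BGR2HSV)
print('wrist table z',np.nanmedian(C[(abs(C[...,2])<.01)][:,2]))
yel=(hsv[...,0]>20)&(hsv[...,0]<35)&(hsv[...,1]>120)
q=C[(C[...,2]>.053)&(C[...,2]<.066)&(abs(C[...,0]-.467)<.06)&(abs(C[...,1]+.222)<.07)&~yel]
ss=[s for s in (q[q[:,1]>-.222],q[q[:,1]<-.222])]
for s in ss: print(len(s),rf(s[:,:2]),s.mean(0),np.median(s[:,2]))
a=f['frame'].copy()
def draw(mid,h):
    u=np.array([np.cos(np.deg2rad(h)),np.sin(np.deg2rad(h))]);v=np.array([u[1],-u[0]])
    pts=[]
    for s in (-1,1):
        c=np.array(mid)+u*s*.045
        for r in np.linspace(0,2*np.pi,24): pts.append([c[0]+.005*np.cos(r),c[1]+.005*np.sin(r),.055])
    for p,w in ((.07,.05),):
        for t in np.linspace(-1,1,60): 
            for e in ((t*p,w),(t*p,-w),(p,t*w),(-p,t*w)):
                x=np.array(mid)+u*e[0]+v*e[1]; pts.append([*x,.01])
    return proj(f,T,pts)
b=cv2.resize(a,None,fx=6,fy=6,interpolation=cv2.INTER_CUBIC)
for p in draw((.4645,-.2238),77.2): cv2.circle(b,(int((p[0]+.5)*6),int((p[1]+.5)*6)),1,(0,0,255),-1)
cv2.imwrite('pics/w6o.png',b[130*6:222*6,100*6:200*6])
# now in fixed cams
for n in('top','scene'):
    f=ctrl.grab_frame(n);T=campose(f);C=cloud(f,T);hsv=cv2.cvtColor(f['frame'],cv2.COLOR_BGR2HSV)
    yel=(hsv[...,0]>20)&(hsv[...,0]<35)&(hsv[...,1]>110)
    P=C[yel&(abs(C[...,0]-.467)<.1)&(abs(C[...,1]+.222)<.1)&(C[...,2]>.085)&(C[...,2]<.115)]
    print(n,'cage plate',len(P),rf(P[:,:2]),np.median(P[:,2]))
    print(n,'plate corners',(cv2.boxPoints(cv2.minAreaRect((P[:,:2]*1000).astype(np.float32)))).round(1).tolist())
st=ctrl.observe();print(st['time_s'],st['position'],rot(st['ee_rot']).round(4).tolist())
E
```

```text
wrist table z 0.000821610734089262
30 (array([ 474.3, -179.9]), array([6.7, 8. ]), 86.79) [ 0.47432967 -0.17983771  0.05433993] 0.05425366810422538
34 (array([ 455. , -267.8]), array([7.4, 7.9]), 28.65) [ 0.4550584  -0.26772748  0.05436585] 0.054263373996074754
top cage plate 332 (array([ 470.8, -209.1]), array([91.7, 79. ]), 76.81) 0.11040945326266449
top plate corners [[421.8999938964844, -244.6999969482422], [498.70001220703125, -262.79998779296875], [519.7000122070312, -173.5], [442.79998779296875, -155.5]]
scene cage plate 388 (array([ 468.5, -222.7]), array([126.7,  81. ]), 76.86) 0.10883810063771948
scene plate corners [[414.6000061035156, -275.20001220703125], [493.5, -293.6000061035156], [522.2999877929688, -170.10000610351562], [443.5, -151.6999969482422]]
8.7167 [ 0.46662752 -0.22377168  0.26124458] [[0.0026, 0.2212, 0.9752], [-0.0013, 0.9752, -0.2212], [-1.0, -0.0007, 0.0029]]
```

View pics/w6o.png

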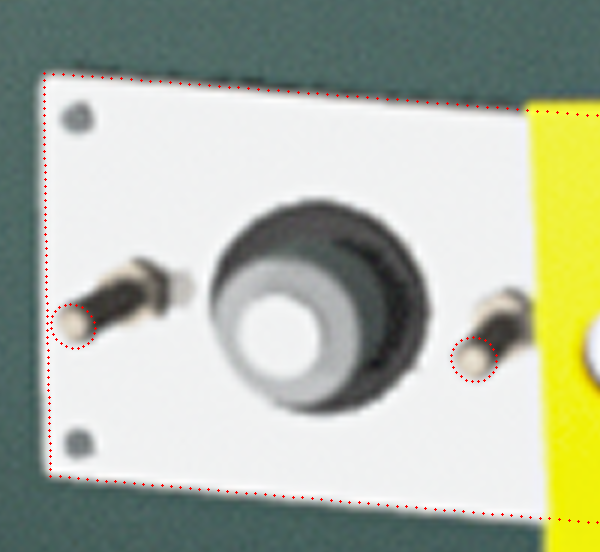

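```bash
python3 - <<'E'
from h import *
print(move_to([.4658,-.2234,.230],np.deg2rad(77.3)), ctrl.observe()['position'])
E
```

```text
(array([31.2,  0.2, -1. ]), array([-0.0014,  0.0029,  0.0007])) [ 0.46662752 -0.22377168  0.26124458]
```

Call:
apply_moves --plan '[{"offset": [4,0.2,-1],"angular": [0,0.003,0],"hand": -0.6},{"offset": [9,0.2,-1],"angular": [0,0.003,0],"hand": -0.6},{"offset": [15,0.2,-1],"angular": [0,0.003,0],"hand": -0.6},{"offset": [21,0.2,-1],"angular": [0,0.003,0],"hand": -0.6},{"offset": [26,0.2,-1],"angular": [0,0.003,0],"hand": -0.6},{"offset": [29,0.2,-1],"angular": [0,0.003,0],"hand": -0.6},{"offset": [30.5,0.2,-1],"angular": [0,0.003,0],"hand": -0.6},{"offset": [31,0.2,-1],"angular": [0,0.003,0],"hand": -0.6},{"offset": [31,0.2,-1],"angular": [0,0.003,0],"hand": -0.6},{"offset": [31,0.2,-1],"angular": [0,0.003,0],"hand": -0.6},{"offset": [31,0.2,-1],"angular": [0,0.003,0],"hand": -0.6},{"offset": [31,0.2,-1],"angular": [0,0.003,0],"hand": -0.6}]'

```text
time_s: 9.72
position: [0.4659, -0.2235, 0.2307]
ee_rot: [0.703, 0.078, 0.703, -0.079]
wrist_force: [-0.6, -0.2, -2.9]
opening: 0.0299
```

```bash
cat > fin.py <<'E'
from h import *
import pickle,sys
n=sys.argv[1]
def rf(P): 
    r=cv2.minAreaRect((P*1000).astype(np.float32)); return np.round(r[0],1),np.round(r[1],1),round(r[2],2)
st,f=pickle.load(open(n+'.pkl','rb'));a=f['frame'][120:260,160:350];cv2.imwrite(f'pics/{n}z.png',cv2.resize(a,None,fx=4.2,fy=4.2,interpolation=cv2.INTER_CUBIC))
for c in('top','scene'):
    f=ctrl.grab_frame(c);T=campose(f);C=cloud(f,T);hsv=cv2.cvtColor(f['frame'],cv2.COLOR_BGR2HSV)
    yel=(hsv[...,0]>20)&(hsv[...,0]<35)&(hsv[...,1]>110)
    P=C[yel&(abs(C[...,0]-.467)<.1)&(abs(C[...,1]+.222)<.1)&(C[...,2]>.055)&(C[...,2]<.087)]
    if len(P)>9:print(c,'cage plate',len(P),rf(P[:,:2]),np.median(P[:,2]))
    if c=='scene': cv2.imwrite(f'pics/{n}s.png',cv2.resize(f['frame'][130:240,160:300],None,fx=5.4,fy=5.4,interpolation=cv2.INTER_CUBIC))
    for _ in range(1):
        s=ctrl.observe();print(s['time_s'],s['position'].round(4),s['joint_vel'].round(3))
E
python3 w2.py w8; python3 fin.py w8
```

```text
9.7167 [ 0.4659 -0.2235  0.2307] [[0.0004, 0.2212, 0.9752], [-0.0011, 0.9752, -0.2212], [-1.0, -0.001, 0.0006]] 0.0298833877146333 [-0.62 -0.17 -2.92]
tool x -25 -8 2196 meanx -13.81 slopes y,z [ 0.0032 -0.1274] (array([-0.2, -0.6]), array([16.6, 30.1]), 89.71)
tool x 70 90 5065 meanx 81.54 slopes y,z [ 0.0021 -0.0184] (array([ -0.6, -15.3]), array([76.9, 48.5]), 0.06)
tool x 145 158 3761 meanx 151.68 slopes y,z [0.0033 0.0036] (array([-0.5, -1.1]), array([ 79.4, 120.1]), 89.86)
bolts 31 [(12, [0.4748, -0.1781, 0.054], [0.004, 0.0032, 0.0029]), (19, [0.454, -0.271, 0.0542], [0.0056, 0.0047, 0.0037])]
plate (array([ 451. , -221.2]), array([139.8,  71.4]), 76.75) 0.013580627142097602
top cage plate 296 (array([ 470.7, -207.1]), array([85.9, 79.7]), 77.28) 0.07998084711880249
9.8167 [ 0.4659 -0.2234  0.2305] [0.001 0.001 0.001 0.001 0.    0.001]
scene cage plate 418 (array([ 467.2, -222.2]), array([125.1,  83. ]), 77.22) 0.07813272705464375
9.8667 [ 0.4658 -0.2234  0.2304] [-0.     0.001  0.002  0.002  0.002  0.   ]
```

View pics/w8z.png

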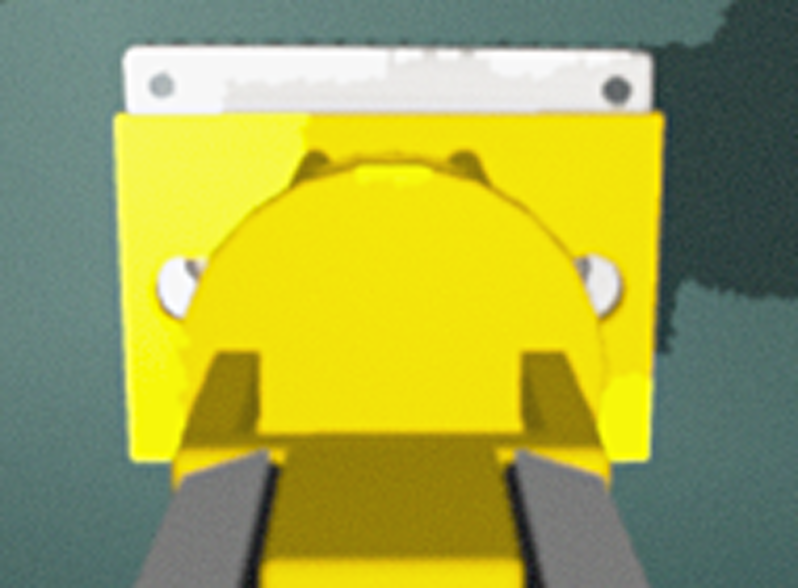

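View pics/w8s.png

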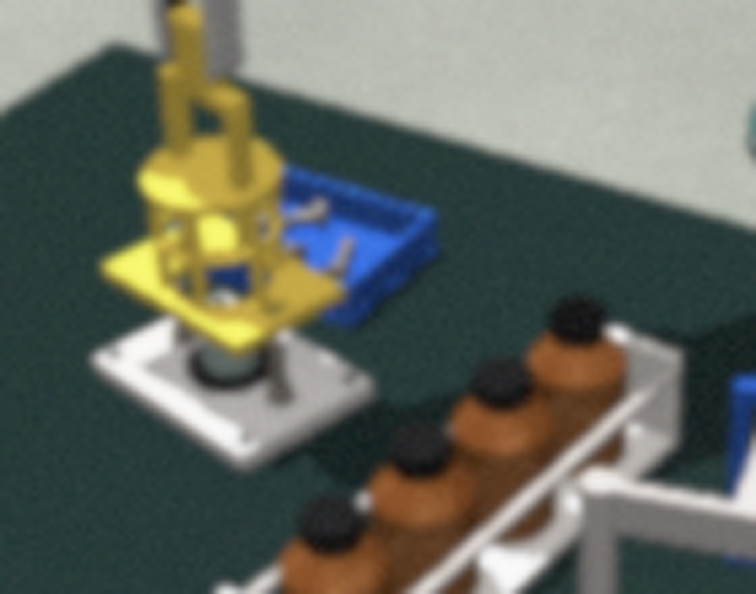

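```bash
python3 - <<'E'
from h import *
import pickle
st,f=pickle.load(open('w8.pkl','rb'));T=campose(f,st)
A=rot(st['ee_rot']);c=A@np.array([.1517,-.0005,-.0011])+st['position'];print('cage plate top centre',c)
b=cv2.resize(f['frame'],None,fx=8,fy=8,interpolation=cv2.INTER_CUBIC)
u=A[:,1];v=A[:,2]
th=np.linspace(0,2*np.pi,40)
def dr(pts,col):
    for p in proj(f,T,pts): cv2.circle(b,(int((p[0]+.5)*8),int((p[1]+.5)*8)),1,col,-1)
for s in(-1,1):
    dr([c+u*s*.045+.0075*(np.cos(t)*u+np.sin(t)*v) for t in th],(255,0,0))
    # bolt assumed exactly below hole, tip 15mm below underside
    dr([c+u*s*.045+.005*(np.cos(t)*u+np.sin(t)*v)-[0,0,.023] for t in th],(0,0,255))
L=b[170*8:205*8,185*8:220*8];Rr=b[170*8:205*8,285*8:320*8]
cv2.imwrite('pics/w8o.png',np.hstack([L,Rr]))
E
```

```text
cage plate top centre [ 0.46478671 -0.22390966  0.07895095]
```

View pics/w8o.png

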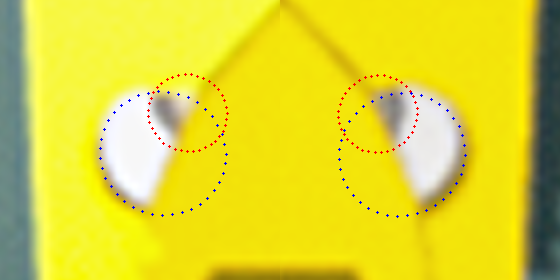

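```bash
python3 - <<'E'
from h import *
s=ctrl.observe();print(s['time_s'],s['position'],s['opening'],s['wrist_force'],abs(s['joint_vel']).max())
print(ctrl.sign_off())
E
```

```text
9.8667 [ 0.46583367 -0.2234259   0.23043989] 0.02990605306685767 [ 0.52493883  0.02309411 -2.46087861] 0.0022081207116429564
the job is handed in; nothing more can be done
None
```

The cage is held still and level above the mount, with its two holes in line over the bolts, and the job is handed in at 9.9 s. I gripped the large cage by its tab and lifted it 26 mm. I then drew it about 115 mm out along the hook and carried it over the rack with about 60 mm to spare.

Last checks:
- **Position:** By the wrist camera, the plate centre is within about 0.5 mm of the point between the bolts. By the scene camera it is about 1 mm off.
- **Direction and tilt:** The yaw matches to within about 0.5°, and the plate's measured tilt is about 0.3°.
- **Gap:** There is 15 to 16 mm of air between the plate and the bolt tips.
- **Bolts through the holes:** Both bolts show through the holes where they should be, within about 1 mm.
- **Stillness:** Joint speeds were about 0.002 rad/s or less, and the grip was steady at 29.9 mm.

Three checks disagreed or were incomplete:
- **Cameras:** The fixed cameras and the wrist camera differ by 2 to 3 mm in absolute position. I used the wrist camera for both cage and bolts, so most of that cancels out.
- **Top view:** At the end the top camera's view of the cage was partly blocked by the arm, so I did not use it for the final position.
- **Other things:** I saw no contact and nothing moved in the pictures taken on the way, but I did not measure the other things again at the end.

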